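# Fold the ratchet laptop stand flat

## Robot

A 6-joint arm with a two-finger parallel gripper is mounted at the origin on the work surface. World frame = base frame: x ahead of the robot, y to its left, z up, the work surface at z = 0. Lengths are in m, angles in rad, forces in N, time in s.
With the tool pointing down it reaches from about 0.35 to 0.85 m from the base axis. Payload 8.1 kg.
Tool frame: the origin (TCP) lies at the very end of the fingers, on their centre line; the grasp point (between the pads) lies 19 mm behind it; z points along the fingers, x is the direction in which the jaws open and shut, and the axes are right-handed (so a half turn about z gives the same grasp; the last joint's range is limited). The gripper opens to 93 mm and grips with 3 to 60 N. Pads are 15 mm wide; open, the fingers measure 128 mm over their backs; the gripper's body (75 mm by 188 mm) begins 65 mm behind the grasp point.
Start: joints at [1.031, 0.13, 1.488, -0, 1.523, -0.085], TCP at [0.264, 0.539, 0.219] pointing down, gripper open.
Joint ranges: [-2.96, 2.96], [-0.89, 2.26], [0.02, 2.5], [-1.34, 4.48], [0, 2.73], [-2.66, 2.66]. Speed limits (rad/s): [2.39, 2.39, 2.79, 3.14, 3.14, 3.14].

## Interface

Orientations are given as a rotation vector (axis times angle).
In Python, from plant import robot gives the robot as it stands. The module is installed in compiled form; this text tells all that it offers.
- The arm moves only by the tool jog_arm, never from a script. Its argument "commands" is one flat list of numbers, 5 for each row, row after row: the gripper's target within -1 to 1 (shut at 1, half-way at 0, fully open at -1), then the shift along the tool's x, y, z in m, then the turn about the tool's z in degrees. A call has 1 to 20 rows; each row shifts and turns the commanded pose from where the row before left it, along the tool's axes as they then stand; what a row does not reach is not made up. A row lasts 1/12 s, in which the tool goes at most 41.7 mm and 7.16 degrees, less where a joint would pass 70% of its speed; a pose out of reach is approached as far as the arm can. A call is refused whole if a number of a shift passes 0.0417 or a number of a turn 7.16, either way. A call with a gripper value outside its range is refused whole. The fingers move at their own pace and stop on an object; "grip_force" is the grip in N (left out, the last holds). Time passes only in rows, so rows that do not move let the fingers close. It gives the time, the measured TCP pose, the force and the opening at its end, in the units of the state.
- robot.read_state(): the state, without advancing time (a new reading comes with each control period).
- robot.read_camera(name): name is "scene" or "side" or "wrist"; returns a dict with "img" (480x640x3 uint8, blue, green, red), "vfov" (degrees; the focal length in pixels is half the picture's height over the tangent of half this angle, whatever the lens; pixels are square), "cx", "cy" (the principal point, pixels), "extrinsics" (4x4, takes a point from world to camera coordinates). Camera axes: x right, y down, z forward; pixel columns grow to the right and rows downward; lengths in m; the calibration is good to about 2 mm. A picture is of the moment at which its call begins. There is no depth.
- robot.close_job(): hands the job in, once; it reports no verdict.
Trained networks look in a picture, given as the dict that the camera call returned (one of the last four; its "shot" number tells which), for a name from the list of things; names that differ only in an ending like _2 or _b are one class to them, and where a whole thing is asked for, a point or a joint stands for the part that bears it (a point fixed in the world has none). Each returns a list of dicts, best first, with "score" (0 to 1); they miss things now and then, are a little off and sometimes report something else, mostly with a low value. They report only what shows in the picture. A call takes as long as a camera call.
- robot.recognise(thing, picture): "box" ([centre column, centre row, width, height] as shares, 0 to 1, of the picture: columns of its width, rows of its height, round what is visible of it).
- robot.pinpoint(thing, picture): "position" ([row, column] as shares, 0 to 1, of the picture: columns of its width, rows of its height: a listed point, or the origin of a listed thing).
The state is a dict: "t": time; "q": joint angles; "dq": joint speeds; "joint_torque": joint torques, N m; "tool_pos": TCP position; "orientation": TCP orientation; "force": force on the tool from outside, world axes, zero at the start; "wrist_torque": the same for the moment, N m; "opening": finger opening in m.
Only numpy, scipy, OpenCV 4.12 (cv2) and the standard library are available. Lean on these libraries where they do the work, as an engineer would, in place of code of your own. Each camera call takes 0.05 s, during which the arm holds its last target.

## Task

The laptop stand on the desk has to be packed: with closed fingertips press down the release paddle at the upper edge of its tilted tray so that the ratchet lets go, keep the paddle pressed and push the tray down past all the teeth until it lies flat, then let the paddle spring back. Only press and push: do not lift the stand, tip it or push it out of its place, and leave everything else on the desk alone.

Things in the scene. Friction and masses are not known exactly. Their poses are not given: they have to be found in the camera images.
- stand: loose base of the laptop stand (2.8 kg with tray): grey open frame 230 mm (x) by 250 mm (y) on rubber feet, with a toothed quadrant plate about 80 mm high at y = +-118 mm beside the hinge. Origin: centre of its underside, z up. Hinge at its +x end, release paddle towards -x. It slides if pushed hard sideways
- stand_hinge (a point): middle of the tray's hinge axis, at (95, 0, 38) mm in the stand's frame; the axis runs along the stand's y
- tray (a joint): tilt of the slatted tray, rad: 0 = flat (hard stop), starts at 0.45 to 0.80. Tray 3 mm thick, 215 mm wide, reaches 226 mm from the hinge. Every 0.157 rad a tooth stops it going down unless the paddle is pressed home; upwards it clicks freely. With the paddle pressed it goes down against hinge friction (3 to 12 N at the paddle) and stays where left, it does not fall
- release (a joint): angle of the release lever, rad: 0 = sprung out, pawl in the teeth; pawl clear of the teeth from about 0.27; 0.36 = pressed home on its stop. It turns about a pin parallel to the hinge, on the tray, 215 mm from the hinge axis along the tray and 14 mm below it (tray flat). Spring 3 to 5 N at the paddle; it springs back when let go
- press_pad (a point): centre of the top face of the lever's black rubber paddle (26 mm along the tray, 84 mm wide, 5 mm thick), beyond the tray's raised edge and about parallel to the tray. Tray flat, sprung out: it is 36 mm further from the hinge than the lever's pin, 10.5 mm above the pin and 34.5 mm above the desk; pressed home it swings 13 mm down about the pin
- tape_roll: loose roll of brown packing tape lying flat beside the stand, 110 mm across, 48 mm high; origin at the centre of its underside. Leave alone
- stapler: loose black stapler on the other side of the stand, 130 x 36 mm, 55 mm high; origin at the centre of its underside. Leave alone
- calculator: loose desk calculator, 150 x 105 x 19 mm; origin at the centre of its underside. Leave alone
- charger: loose white charger block, 58 x 58 x 28 mm; origin at the centre of its underside. Leave alone
- tumbler: loose steel tumbler, 72 mm across, 95 mm high; origin at the centre of its underside. Leave alone
- flask: loose steel vacuum flask, 70 mm across, 252 mm high; origin at the centre of its underside. Leave alone

How it is judged:
On the way, in this order (a step that is already met when the one before it is completed fails the run):
1. the release paddle is pressed home while the tray is still raised (value of joint release above 0.28 rad and value of joint tray above 0.25 rad), for 0.1 s.
2. the tray has been pushed down past all the teeth (value of joint tray below 0.03 rad), for 0.1 s.
At the end, for the whole second after the job is handed in: the tray lies flat on its base (within 0.03 rad, about 7 mm at the paddle), the release paddle has sprung back out (under 0.08 rad), and the stand stands level, at rest, within 40 mm of where it was (value of joint tray below 0.03 rad and value of joint release below 0.08 rad and linear speed of stand below 0.02 m/s and angle between stand's own z axis and vertical below 0.03 rad and distance of stand from where it was at the start of the episode below 0.04 m); the robot touches nothing.
It fails at once if the stand is lifted or tipped (height (world z) of stand above 0.015 m or angle between stand's own z axis and vertical above 0.12 rad).
It fails at once if the stand is pushed out of its place (distance of stand from where it was at the start of the episode above 0.06 m).
It fails at once if another thing on the desk is moved or knocked over (distance of any of tape_roll, stapler, calculator, charger, tumbler, flask from where it was at the start of the episode above 0.03 m or angle between any of tumbler, flask's own z axis and vertical above 0.3 rad).
It also fails if it takes over 38 s, if anything falls off the work surface, if the arm or the gripper's body presses on something with over 40 N, if the wrist force passes 120 N, or if a joint passes its speed limit or range.

## Working session

There is one attempt and no reset: what is moved stays moved. The work goes in short steps, Python scripts to look and compute and a tool call to move; the robot and the scene stay as the last step left them, time stands still between calls to the robot, and variables do not carry over. Pictures are saved under pics/ and viewed, and the job is handed in when it is done.

Besides the shell and the picture viewer there is one more tool, called after "Emit:" as name(argument=value, ...) on one line, values as JSON. jog_arm: Moves the arm, as the interface text tells. Its arguments: {"type":"object","properties":{"commands":{"type":"array"},"grip_force":{"type":"number"}},"required":["commands"]}

```bash
mkdir -p pics; ls; cat > h.py <<'E'
import numpy as np, cv2
from plant import robot
def K(p):
    f=240/np.tan(np.radians(p["vfov"])/2); return np.array([[f,0,p["cx"]],[0,f,p["cy"]],[0,0,1]])
def ray(p,uv):
    E=np.array(p["extrinsics"]);R=E[:3,:3];t=E[:3,3]
    d=R.T@np.linalg.inv(K(p))@np.array([uv[0],uv[1],1.]);return -R.T@t,d/np.linalg.norm(d)
def proj(p,X):
    E=np.array(p["extrinsics"]);c=E[:3,:3]@np.array(X)+E[:3,3];u=K(p)@c;return u[:2]/u[2]
def planez(p,uv,z):
    o,d=ray(p,uv);return o+d*(z-o[2])/d[2]
def tri(l):
    A=0;b=0
    for p,uv in l:
        o,d=ray(p,uv);M=np.eye(3)-np.outer(d,d);A=A+M;b=b+M@o
    return np.linalg.solve(A,b)
E
python3 - <<'E'
from h import *
s=robot.read_state();print({k:np.round(v,3).tolist() for k,v in s.items()})
P={}
for n in["scene","side","wrist"]:
    p=robot.read_camera(n);P[n]=p;cv2.imwrite(f"pics/{n}0.png",p["img"])
    for t in["stand","stand_hinge","press_pad","tape_roll","stapler","calculator","charger","tumbler","flask"]:
        r=robot.pinpoint(t,p)[:2]
        print(n,t,[(round(q["score"],2),round(q["position"][1]*640),round(q["position"][0]*480), np.round(planez(p,(q["position"][1]*640,q["position"][0]*480),0),3).tolist()) for q in r])
    print(n,p["vfov"],p["cx"],p["cy"],np.round(p["extrinsics"],3).tolist())
E
```

```text
pics
{'t': 0.0, 'q': [1.031, 0.131, 1.489, -0.0, 1.523, -0.085], 'dq': [0.001, -0.0, 0.0, 0.002, -0.0, -0.001], 'joint_torque': [0.0, -55.982, -49.178, 0.077, 0.035, -0.0], 'tool_pos': [0.263, 0.539, 0.218], 'orientation': [2.664, 1.663, -0.003], 'force': [-0.146, -0.346, -0.954], 'wrist_torque': [0.025, -0.002, 0.01], 'opening': 0.093}
scene stand [(0.94, 243, 276, [0.629, -0.081, 0.0])]
scene stand_hinge [(0.95, 214, 297, [0.71, -0.087, 0.0])]
scene press_pad []
scene tape_roll [(0.94, 326, 311, [0.588, 0.121, 0.0]), (0.71, 515, 293, [0.301, 0.405, 0.0])]
scene stapler [(0.86, 173, 237, [0.65, -0.293, 0.0])]
scene calculator [(0.74, 519, 293, [0.296, 0.412, 0.0])]
scene charger [(0.97, 270, 150, [0.264, -0.341, 0.0])]
scene tumbler [(0.83, 147, 213, [0.637, -0.405, 0.0])]
scene flask [(0.64, 481, 400, [0.565, 0.462, 0.0])]
scene 49.848525226338374 319.00536709438956 237.5005335668695 [[-0.632, 0.775, -0.013, 0.293], [0.574, 0.457, -0.679, -0.241], [-0.521, -0.437, -0.734, 1.431], [0.0, 0.0, 0.0, 1.0]]
side stand []
side stand_hinge [(0.74, 412, 241, [0.765, -0.038, 0.0])]
side pres
[... 251 characters left out ...]
35, 0.0])]
side tumbler [(0.82, 516, 342, [0.651, -0.406, -0.0])]
side flask [(0.9, 230, 189, [0.576, 0.462, 0.0])]
side 44.01836083158444 323.9054133442961 249.8127655575724 [[0.738, -0.675, 0.023, -0.374], [-0.374, -0.436, -0.818, 0.248], [0.562, 0.595, -0.574, 1.05], [0.0, 0.0, 0.0, 1.0]]
wrist stand []
wrist stand_hinge []
wrist press_pad []
wrist tape_roll []
wrist stapler []
wrist calculator [(0.61, 239, 284, [0.304, 0.409, 0.0])]
wrist charger []
wrist tumbler []
wrist flask [(0.77, 364, 425, [0.56, 0.459, 0.0])]
wrist 69.44637059623457 320.69107844115166 237.2354695530395 [[0.44, 0.898, -0.0, -0.6], [0.863, -0.423, 0.275, -0.033], [0.247, -0.121, -0.962, 0.392], [0.0, 0.0, 0.0, 1.0]]
```

View pics/scene0.png

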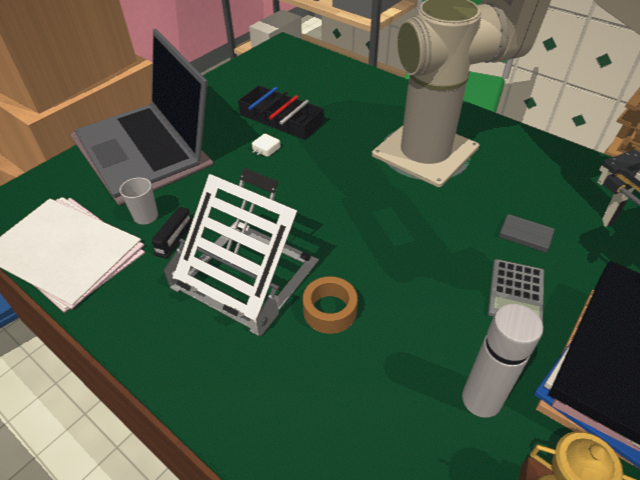

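View pics/side0.png

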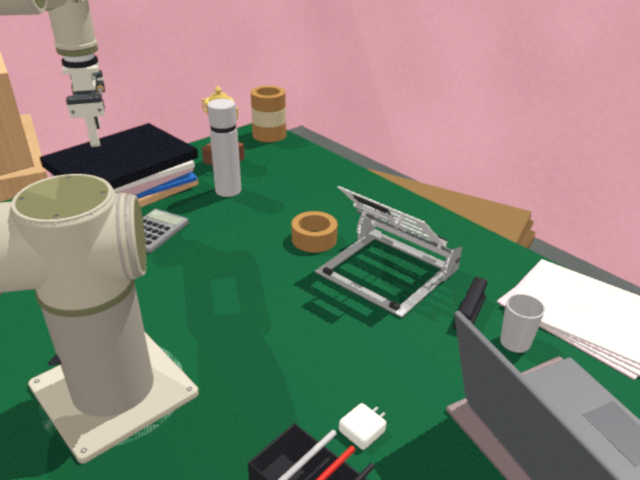

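```bash
python3 - <<'E'
import cv2
a=cv2.imread("pics/scene0.png")[160:345,150:330];b=cv2.imread("pics/side0.png")[175:320,305:475]
cv2.imwrite("pics/a.png",cv2.resize(a,None,fx=3.2,fy=3.2,interpolation=3));cv2.imwrite("pics/b.png",cv2.resize(b,None,fx=4,fy=4,interpolation=3))
E
```

```text
(no output)
```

View pics/a.png

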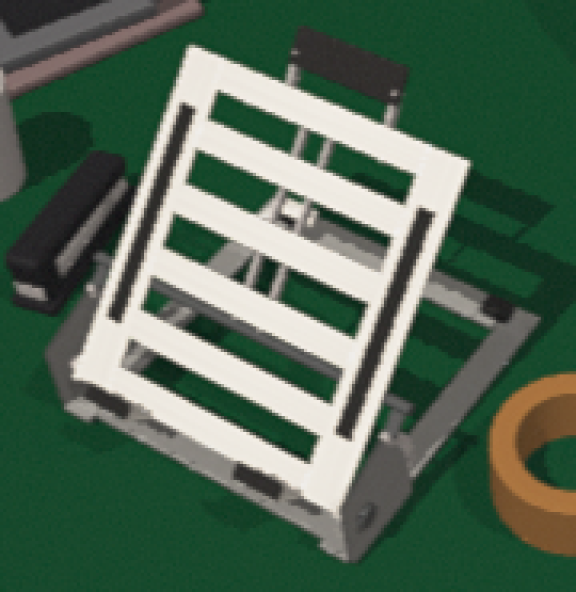

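View pics/b.png

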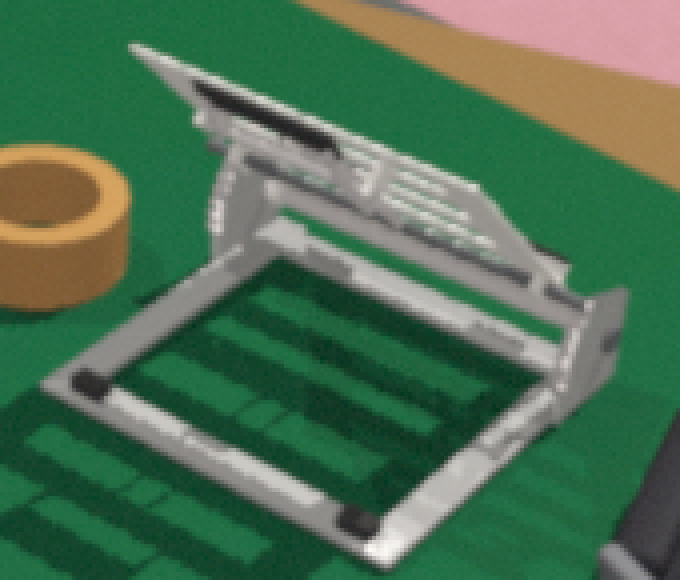

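```bash
cat > fit.py <<'E'
from h import *
from scipy.optimize import least_squares
def pt(v,kind,X):
    x,y,w,t=v[:4]; off=v[4]/1e3
    X=np.array(X)/1e3
    if kind=='t': # along r, lateral y, n
        r,l,n=X; s=np.array([.095-(r*np.cos(t)-n*np.sin(t)*-1*-1*0)-0,0,0])
        # tray dir: (-cos t, sin t), normal up: (sin t, cos t)
        s=np.array([.095-r*np.cos(t)+n*np.sin(t), l, .038+r*np.sin(t)+n*np.cos(t)])
    else: s=X
    c,d=np.cos(w),np.sin(w)
    return np.array([x+c*s[0]-d*s[1],y+d*s[0]+c*s[1],s[2]])
E
python3 - <<'E'
from fit import *
S=robot.read_camera("scene");D=robot.read_camera("side")
a=lambda u,v:(150+u/3.2,160+v/3.2); b=lambda u,v:(305+u/4,175+v/4)
obs=[(S,'t',(226,-107.5,0),a(190,47)),(S,'t',(226,107.5,0),a(468,160)),
(D,'t',(226,107.5,0),b(132,45)),(D,'t',(226,-107.5,0),b(478,185)),
(D,'s',(-115,125,9),b(45,383)),(D,'s',(-115,-125,9),b(380,562)),(S,'s',(-115,125,9),a(540,318)),
(S,'t',(251,0,-3.5),a(350,67)),(D,'t',(251,0,-7),b(267,117)),(S,'s',(95,0,38),(214,297)),]
f=lambda v:np.concatenate([(proj(p,pt(v,k,X))-uv) for p,k,X,uv in obs])
r=least_squares(f,[.63,-.08,0,.6,0],loss='soft_l1');v=r.x;print(v);print(np.round(f(v).reshape(-1,2),1))
np.save("v.npy",v)
print('pad',pt(v,'t',(251,0,-3.5)),'pin',pt(v,'t',(215,0,-14)),'hinge',pt(v,'s',(95,0,38)),'flat pad',pt([*v[:3],0,0],'t',(251,0,-3.5)))
print('tri pad',tri([(S,obs[7][3]),(D,obs[8][3])]))
E
```

```text
[ 0.62970737 -0.07733171  0.15153423  0.81030324  0.        ]
[[-1.9 -0.1]
 [-0.3  0.9]
 [-2.2  0.9]
 [-1.   1.6]
 [-4.2 -2.3]
 [ 5.9  0.7]
 [ 0.7  1.4]
 [-4.3 -0.6]
 [ 0.1 -1.5]
 [ 0.3 -0.6]]
pad [ 0.55008566 -0.08949034  0.21743608] pin [ 0.5670953  -0.08689288  0.18411679] hinge [ 0.72361873 -0.06299099  0.038     ] flat pad [ 0.47549503 -0.10088069  0.0345    ]
tri pad [ 0.54412315 -0.08865867  0.21225923]
```

```bash
python3 - <<'E'
from fit import *
S=robot.read_camera("scene");D=robot.read_camera("side")
a=lambda u,v:(150+u/3.2,160+v/3.2); b=lambda u,v:(305+u/4,175+v/4)
def mk(v):
  W=v[4]*100; n=v[5]*10
  return [(S,'t',(226,-107.5,n),a(190,47)),(S,'t',(226,107.5,n),a(468,160)),
(D,'t',(226,107.5,n),b(132,45)),(D,'t',(226,-107.5,n),b(478,185)),
(D,'s',(-115,W,9),b(45,383)),(D,'s',(-115,-W,9),b(380,562)),(S,'s',(-115,W,9),a(540,318)),
(S,'t',(251,0,-3.5),a(350,67)),(D,'t',(251,0,-7),b(267,117)),(S,'s',(95,0,38),(214,297)),
(S,'t',(251+13,-42,-3.5),a(297,26)),(S,'t',(251+13,42,-3.5),a(410,68)),(D,'t',(251+13,42,-3.5),b(193,84))]
f=lambda v:np.concatenate([(proj(p,pt(v,k,X))-uv) for p,k,X,uv in mk(v)])
r=least_squares(f,[.63,-.08,0,.6,1.2,0],loss='soft_l1');v=r.x;print(v);print(np.round(f(v).reshape(-1,2),1))
np.save("v.npy",v)
print('pad',pt(v,'t',(251,0,-3.5)),'pin',pt(v,'t',(215,0,-14)),'hinge',pt(v,'s',(95,0,38)))
def draw(p,fn,cr,k):
    im=p["img"].copy()
    for K_,X in [('t',(226,-107.5,0)),('t',(226,107.5,0)),('t',(0,107.5,0)),('t',(0,-107.5,0)),('t',(238,-42,-3.5)),('t',(264,-42,-3.5)),('t',(264,42,-3.5)),('t',(238,42,-3.5)),('t',(251,0,-3.5)),('s',(-115,125,9)),('s',(-115,-125,9)),('s',(115,125,9)),('s',(115,-125,9))]:
        u=proj(p,pt(v,K_,X)); cv2.circle(im,tuple(int(round(q*16)) for q in u),16,(0,0,255),-1,shift=4)
    c=im[cr[0]:cr[1],cr[2]:cr[3]];cv2.imwrite(fn,cv2.resize(c,None,fx=k,fy=k,interpolation=3))
draw(S,"pics/c.png",(160,345,150,330),3.2);draw(D,"pics/d.png",(175,320,305,475),4)
E
```

```text
[ 0.62886019 -0.07701768  0.14480136  0.78320432  1.14492576  0.9092567 ]
[[-1.9 -0.6]
 [-0.6  0.8]
 [-1.9 -0.5]
 [-1.1  0.4]
 [-1.  -0.7]
 [ 0.6 -1.4]
 [-2.9 -0.2]
 [-2.  -0.2]
 [-2.1  1.5]
 [ 0.5 -0.9]
 [-0.2 -0.3]
 [-1.1  0.3]
 [-2.2 -1.1]]
pad [ 0.54441115 -0.08933221  0.21261371] pin [ 0.562325   -0.08671997  0.17977288] hinge [ 0.72286598 -0.06330957  0.038     ]
```

View pics/c.png

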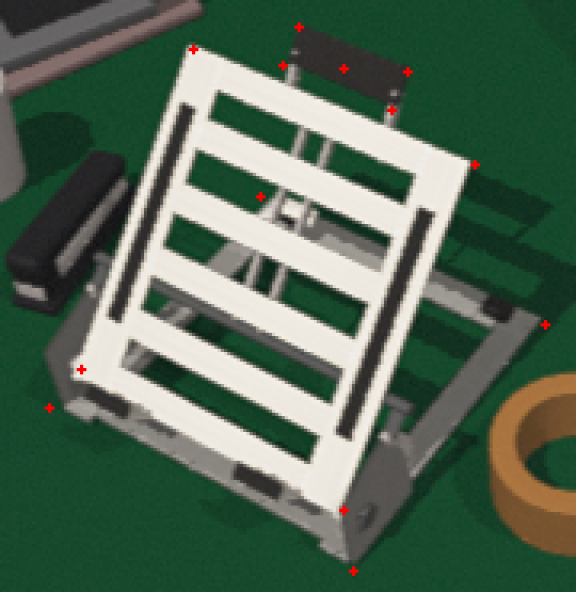

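View pics/d.png

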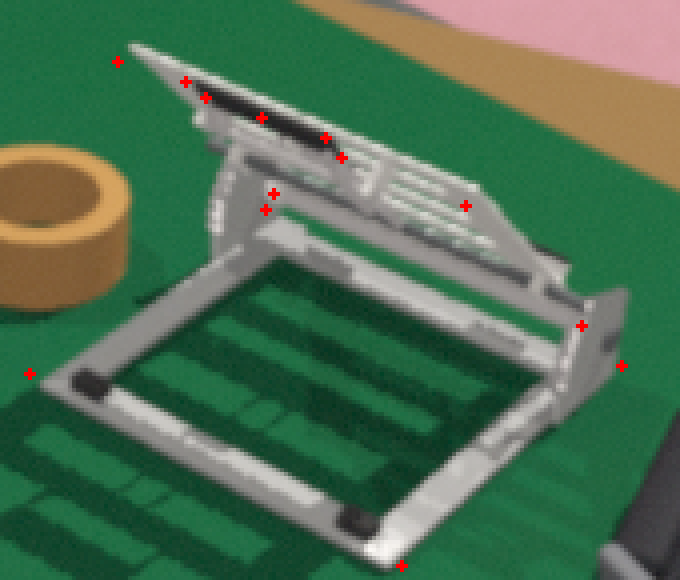

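Emit:
jog_arm(commands=[1,0,0,-0.012,-6.9,1,0,0,-0.012,-6.9,1,0,0,-0.012,-6.9,1,0,0,-0.012,-6.9,1,0,0,-0.012,-6.9,1,0,0,0,0], grip_force=40)

```text
t: 2.2
tool_pos: [0.2641, 0.54, 0.2818]
orientation: [-2.044, -2.384, -0.007]
force: [0.3, 0.6, 0.3]
opening: 0.0572
```

```bash
cat > rel.py <<'E'
from fit import *
from scipy.spatial.transform import Rotation as Ro
v=np.load("v.npy")
s=robot.read_state();R=Ro.from_rotvec(s["orientation"]).as_matrix()
print("t",s["t"],"pos",np.round(s["tool_pos"],4),"F",np.round(s["force"],1),"op",s["opening"],"q",np.round(s["q"],2))
print("toolx yaw",np.degrees(np.arctan2(R[1,0],R[0,0])),"want",90+np.degrees(v[2]),"tz",R[:,2].round(3))
for n,X in (("pad",(251,0,-3.5)),):
    P=pt(v,'t',X);print(n,P.round(4),"in tool:",(R.T@(P-s["tool_pos"])).round(4))
E
python3 rel.py
```

```text
t 2.2 pos [0.2641 0.54   0.2818] F [0.3 0.6 0.3] op 0.05723015845114129 q [ 1.03  0.11  1.39  0.    1.63 -0.69]
toolx yaw 98.78289372526973 want 98.29650693961882 tz [ 0.002  0.004 -1.   ]
pad [ 0.5444 -0.0893  0.2126] in tool: [-0.665   0.1807  0.0674]
```

Emit:
jog_arm(commands=[1,-0.033,0.009,0,0.025,1,-0.033,0.009,0,0.025,1,-0.033,0.009,0,0.025,1,-0.033,0.009,0,0.025,1,-0.033,0.009,0,0.025,1,-0.033,0.009,0,0.025,1,-0.033,0.009,0,0.025,1,-0.033,0.009,0,0.025,1,-0.033,0.009,0,0.025,1,-0.033,0.009,0,0.025,1,-0.033,0.009,0,0.025,1,-0.033,0.009,0,0.025,1,-0.033,0.009,0,0.025,1,-0.033,0.009,0,0.025,1,-0.033,0.009,0,0.025,1,-0.033,0.009,0,0.025,1,-0.033,0.009,0,0.025,1,-0.033,0.009,0,0.025,1,-0.033,0.009,0,0.025,1,0,0,0,0])

```text
t: 3.87
tool_pos: [0.5233, -0.0622, 0.2772]
orientation: [2.072, 2.361, -0.003]
force: [0.8, -0.4, 0.5]
opening: 0.0008
```

```bash
cat rel.py > look.py; cat >> look.py <<'E'
import sys
for n in sys.argv[2:]:
    p=robot.read_camera(n); im=p["img"]
    if n=="scene": im=cv2.resize(im[110:345,130:360],None,fx=2.5,fy=2.5,interpolation=3)
    if n=="side": im=cv2.resize(im[120:320,290:490],None,fx=2.9,fy=2.9,interpolation=3)
    cv2.imwrite(f"pics/{n}{sys.argv[1]}.png",im)
    print(n,"pad model",proj(p,pt(v,'t',(251,0,-3.5))),"tip",proj(p,s["tool_pos"]),[ (r["score"],np.array(r["position"])[::-1]*[640,480]) for r in robot.pinpoint("press_pad",p)[:1]])
E
python3 look.py 1 scene side wrist
```

```text
t 3.8667 pos [ 0.5233 -0.0622  0.2772] F [ 0.8 -0.4  0.5] op 0.0007787629270876675 q [-0.21 -0.08  1.6  -0.    1.63 -1.92]
toolx yaw 97.45572558858181 want 98.29650693961882 tz [-0.001 -0.002 -1.   ]
pad [ 0.5444 -0.0893  0.2126] in tool: [-0.0296  0.0175  0.0646]
scene pad model [257.33422432 180.74587715] tip [271.94892743 155.04479103] [(0.56, array([258.816, 182.016]))]
side pad model [370.42770101 204.22073606] tip [354.99224463 173.51748337] [(0.71, array([371.328, 206.304]))]
wrist pad model [272.19073459 273.36329885] tip [311.10259168 288.76852559] []
```

View pics/wrist1.png

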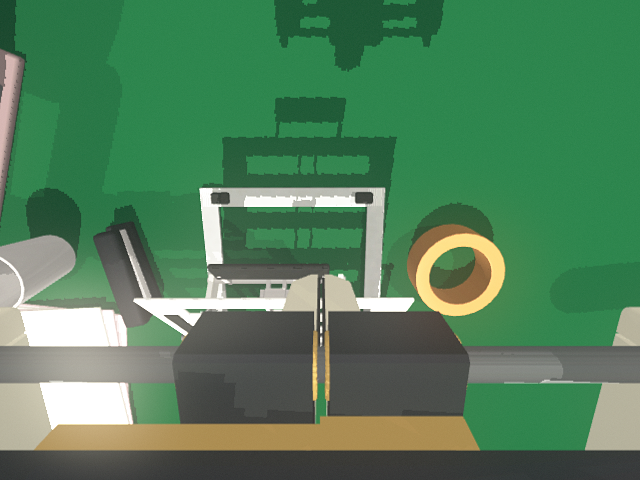

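View pics/side1.png

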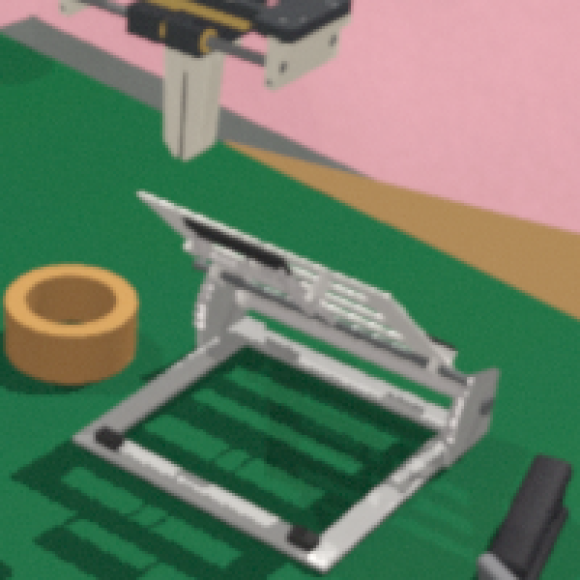

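View pics/scene1.png

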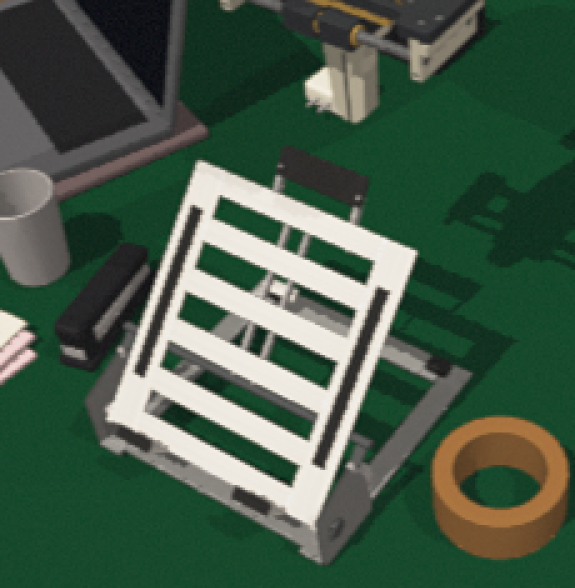

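```bash
cat > plan.py <<'E'
from fit import *
from scipy.spatial.transform import Rotation as Ro
v=np.load("v.npy")
def tip(t,rel,over=0):
    c,s=np.cos(rel),np.sin(rel)
    r=215+36*c+10.5*s; n=-14+10.5*c-36*s
    th=t-rel; de=-6*th
    d=r*np.cos(t)-n*np.sin(t)+de
    z=38+r*np.sin(t)+n*np.cos(t)+7.5*abs(np.tan(th))+de*np.tan(th)-over
    return d,z
def world(d,z):
    return pt(v,'s',(95-d,0,z))
def intool(W):
    s=robot.read_state();R=Ro.from_rotvec(s["orientation"]).as_matrix();return R.T@(W-s["tool_pos"])
E
cat > go.py <<'E'
from plan import *
import sys
exec(open("rel.py").read())
L=[(v[3],r) for r in (0,.12,.24,.36)]+[(t,.36) for t in (.7,.6,.5,.4,.3,.2,.1,0.05,0)]
pr=None
for t,r in L:
    w=intool(world(*tip(t,r)));print(round(t,2),r,(w*1000).round(1),None if pr is None else ((w-pr)*1000).round(1));pr=w
E
python3 go.py
```

```text
t 4.1667 pos [ 0.5222 -0.056   0.2785] F [0.8 0.4 0.4] op 0.00010813390765323648 q [-0.2  -0.09  1.6   0.    1.63 -1.91]
toolx yaw 97.9745032532364 want 98.29650693961882 tz [ 0.  0. -1.]
pad [ 0.5444 -0.0893  0.2126] in tool: [-0.0361  0.0174  0.0659]
0.78 0 [-36.1  22.1  63.1] None
0.78 0.12 [-36.1  17.6  65.6] [-0.  -4.5  2.4]
0.78 0.24 [-36.1  13.4  68.6] [-0.  -4.2  3. ]
0.78 0.36 [-36.1   9.5  72.2] [-0.  -3.8  3.6]
0.7 0.36 [-36.2  -4.1  88.9] [ -0.1 -13.6  16.7]
0.6 0.36 [-36.3 -18.6 110.5] [ -0.1 -14.5  21.6]
0.5 0.36 [-36.4 -31.  133.4] [ -0.1 -12.4  22.9]
0.4 0.36 [-36.4 -41.  157.5] [ -0.1 -10.1  24.1]
0.3 0.36 [-36.5 -48.7 181.6] [-0.  -7.7 24.1]
0.2 0.36 [-36.5 -53.9 205.9] [-0.  -5.2 24.2]
0.1 0.36 [-36.6 -56.6 230.5] [-0.  -2.7 24.7]
0.05 0.36 [-36.6 -57.  243. ] [-0.  -0.4 12.4]
0 0.36 [-36.6 -56.8 255.4] [-0.   0.2 12.4]
```

Emit:
jog_arm(commands=[1,-0.012,0.007,0.015,-0.15,1,-0.012,0.007,0.015,-0.15,1,-0.012,0.007,0.015,0,1,0,0,0,0,1,0,0,0,0])

```text
t: 4.58
tool_pos: [0.5475, -0.0888, 0.2328]
orientation: [-2.054, -2.374, 0.001]
force: [-0.5, 0.1, -0.5]
opening: 0.0005
```

```bash
python3 go.py|head -7; python3 look.py 2 scene side wrist
```

```text
t 4.5833 pos [ 0.5475 -0.0888  0.2328] F [-0.5  0.1 -0.5] op 0.0005344759991461083 q [-0.25  0.    1.59  0.    1.55 -1.97]
toolx yaw 98.26810328002772 want 98.29650693961882 tz [-0.002  0.001 -1.   ]
pad [ 0.5444 -0.0893  0.2126] in tool: [-0.0001 -0.0031  0.0202]
0.78 0 [-0.1  1.6 17.4] None
0.78 0.12 [-0.1 -3.  19.9] [-0.  -4.5  2.5]
0.78 0.24 [-0.1 -7.2 22.9] [-0.  -4.2  3. ]
0.78 0.36 [ -0.1 -11.   26.5] [-0.  -3.8  3.6]
t 4.5833 pos [ 0.5475 -0.0888  0.2328] F [-0.5  0.1 -0.5] op 0.0005344759991461083 q [-0.25  0.    1.59  0.    1.55 -1.97]
toolx yaw 98.26810328002772 want 98.29650693961882 tz [-0.002  0.001 -1.   ]
pad [ 0.5444 -0.0893  0.2126] in tool: [-0.0001 -0.0031  0.0202]
scene pad model [257.33422432 180.74587715] tip [255.38402944 173.84908513] [(0.96, array([257.728, 178.896]))]
side pad model [370.42770101 204.22073606] tip [372.03864677 194.7524189 ] [(0.98, array([372.608, 204.192]))]
wrist pad model [322.47655275 265.739387  ] tip [322.74430077 284.96908263] [(0.64, array([316.672, 266.208]))]
```

View pics/scene2.png

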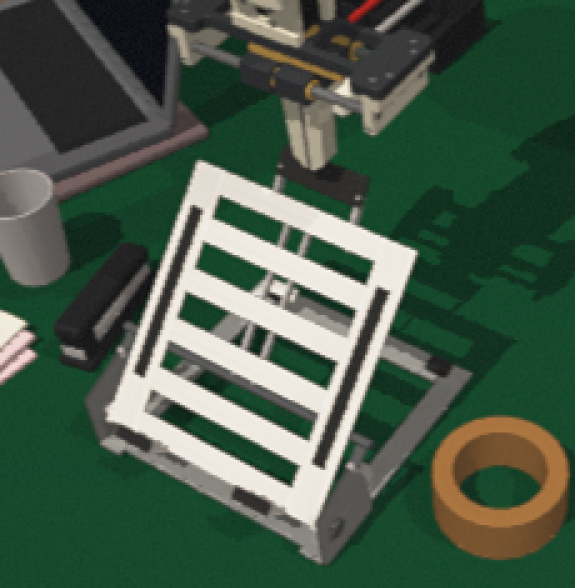

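View pics/side2.png

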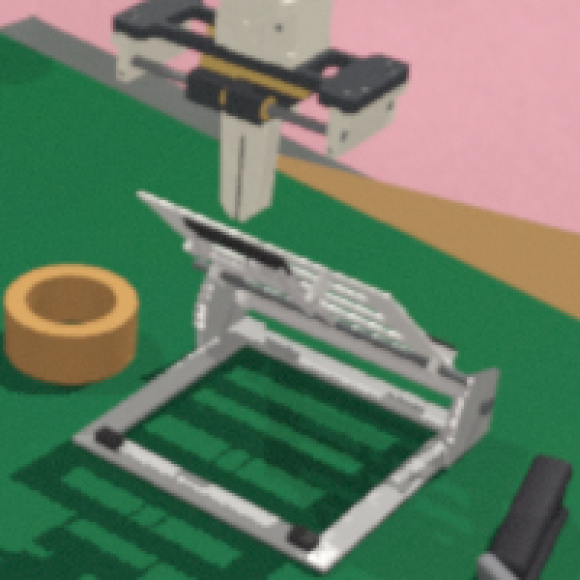

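View pics/wrist2.png

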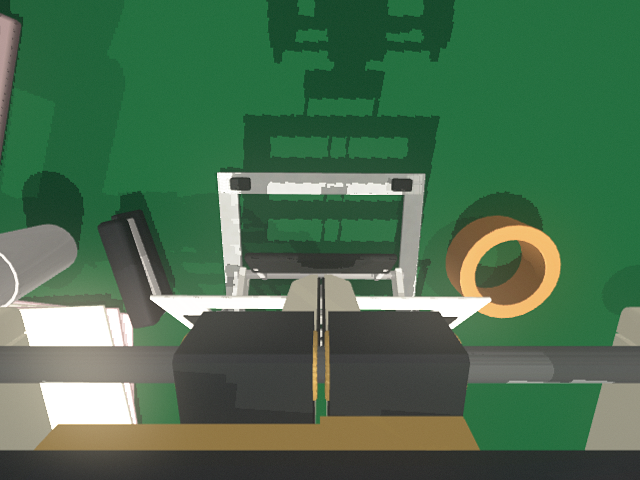

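Emit:
jog_arm(commands=[1,0,0.001,0.005,0,1,0,0.0005,0.005,0,1,0,0,0.004,0,1,0,0,0.003,0,1,0,0,0,0,1,0,0,0,0])

```text
t: 5.38
tool_pos: [0.55, -0.0895, 0.2165]
orientation: [2.055, 2.376, 0.001]
force: [1.6, 1.2, 0.3]
opening: 0.0003
```

```bash
python3 go.py|head -7
```

```text
t 5.3833 pos [ 0.55   -0.0895  0.2165] F [1.6 1.2 0.3] op 0.00027415187004487115 q [-0.25  0.02  1.61  0.    1.51 -1.97]
toolx yaw 98.26633445193897 want 98.29650693961882 tz [ 0.  0. -1.]
pad [ 0.5444 -0.0893  0.2126] in tool: [ 0.001  -0.0055  0.0039]
0.78 0 [ 1.  -0.8  1.1] None
0.78 0.12 [ 1.  -5.3  3.5] [-0.  -4.5  2.4]
0.78 0.24 [ 1.  -9.5  6.6] [-0.  -4.2  3. ]
0.78 0.36 [  1.  -13.4  10.1] [-0.  -3.8  3.6]
```

Emit:
jog_arm(commands=[1,0,-0.002,0.0015,0,1,0,-0.002,0.0015,0,1,0,-0.002,0.0015,0,1,0,-0.002,0.0015,0,1,0,0,0,0,1,0,0,0,0])

```text
t: 5.88
tool_pos: [0.5418, -0.0907, 0.2108]
orientation: [2.055, 2.375, 0.0]
force: [2.6, 1.0, 2.1]
opening: 0.0012
```

```bash
python3 go.py|head -7; python3 look.py 3 scene side
```

```text
t 5.8833 pos [ 0.5418 -0.0907  0.2108] F [2.6 1.  2.1] op 0.0011538147315508455 q [-0.26 -0.    1.64  0.    1.5  -1.97]
toolx yaw 98.26183050663604 want 98.29650693961882 tz [ 0. -0. -1.]
pad [ 0.5444 -0.0893  0.2126] in tool: [ 0.001   0.0028 -0.0019]
0.78 0 [ 1.   7.5 -4.6] None
0.78 0.12 [ 1.   2.9 -2.2] [-0.  -4.5  2.4]
0.78 0.24 [ 1.  -1.3  0.8] [-0.  -4.2  3. ]
0.78 0.36 [ 1.  -5.1  4.4] [-0.  -3.8  3.6]
t 5.8833 pos [ 0.5418 -0.0907  0.2108] F [2.6 1.  2.1] op 0.0011538147315508455 q [-0.26 -0.    1.64  0.    1.5  -1.97]
toolx yaw 98.26183050663604 want 98.29650693961882 tz [ 0. -0. -1.]
pad [ 0.5444 -0.0893  0.2126] in tool: [ 0.001   0.0028 -0.0019]
scene pad model [257.33422432 180.74587715] tip [257.81755521 180.50174028] [(0.8, array([260.672, 180.816]))]
side pad model [370.42770101 204.22073606] tip [369.96986137 205.7336668 ] [(0.62, array([365.824, 207.216]))]
```

View pics/scene3.png

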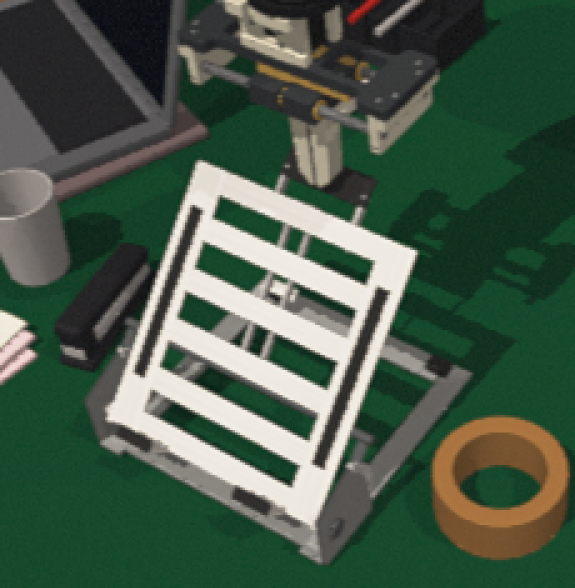

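View pics/side3.png

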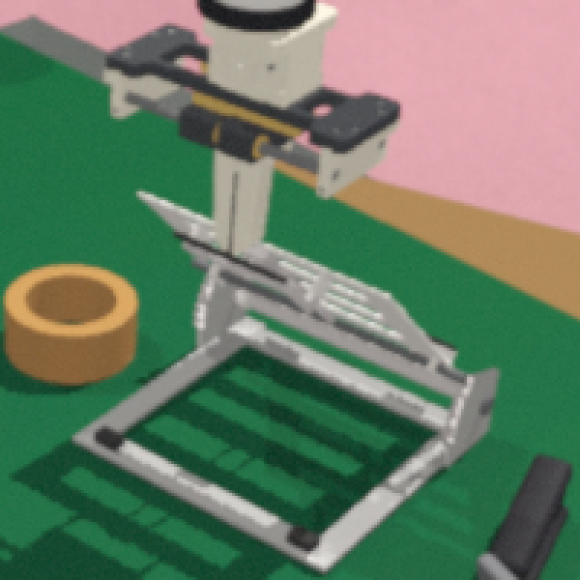

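Emit:
jog_arm(commands=[1,-0.0,-0.002,0.0015,0,1,0,-0.002,0.002,0,1,0,-0.001,0.001,0,1,0,0,0,0,1,0,0,0,0])

```text
t: 6.5
tool_pos: [0.5373, -0.0915, 0.2065]
orientation: [2.055, 2.375, 0.001]
force: [5.9, 1.4, 2.3]
opening: 0.0007
```

```bash
python3 go.py|head -7
```

```text
t 6.5 pos [ 0.5373 -0.0915  0.2065] F [5.9 1.4 2.3] op 0.0006888678827210572 q [-0.26 -0.01  1.66  0.    1.49 -1.98]
toolx yaw 98.26732078678519 want 98.29650693961882 tz [ 0.002 -0.    -1.   ]
pad [ 0.5444 -0.0893  0.2126] in tool: [ 0.0011  0.0073 -0.0061]
0.78 0 [ 1.1 12.  -8.9] None
0.78 0.12 [ 1.1  7.5 -6.5] [-0.  -4.5  2.4]
0.78 0.24 [ 1.1  3.3 -3.5] [-0.  -4.2  3. ]
0.78 0.36 [ 1.1 -0.6  0.1] [-0.  -3.8  3.6]
```

Emit:
jog_arm(commands=[1,0,0,0.0015,0,1,0,-0.0005,0.0015,0,1,0,0,0,0,1,0,0,0,0])

```text
t: 6.83
tool_pos: [0.5361, -0.0917, 0.2039]
orientation: [2.055, 2.376, -0.0]
force: [0.3, 1.1, 8.2]
opening: 0.0008
```

```bash
python3 go.py|head -8; python3 look.py 4 scene side
```

```text
t 6.8333 pos [ 0.5361 -0.0917  0.2039] F [0.3 1.1 8.2] op 0.0008402148070340704 q [-0.26 -0.01  1.67 -0.    1.49 -1.98]
toolx yaw 98.26331203140364 want 98.29650693961882 tz [ 0. -0. -1.]
pad [ 0.5444 -0.0893  0.2126] in tool: [ 0.0011  0.0085 -0.0087]
0.78 0 [  1.1  13.2 -11.5] None
0.78 0.12 [ 1.1  8.7 -9.1] [-0.  -4.5  2.4]
0.78 0.24 [ 1.1  4.5 -6. ] [-0.  -4.2  3. ]
0.78 0.36 [ 1.1  0.7 -2.5] [-0.  -3.8  3.6]
0.7 0.36 [  1.1 -13.   14.2] [ -0.  -13.6  16.7]
t 6.8333 pos [ 0.5361 -0.0917  0.2039] F [0.3 1.1 8.2] op 0.0008402148070340704 q [-0.26 -0.01  1.67 -0.    1.49 -1.98]
toolx yaw 98.26331203140364 want 98.29650693961882 tz [ 0. -0. -1.]
pad [ 0.5444 -0.0893  0.2126] in tool: [ 0.0011  0.0085 -0.0087]
scene pad model [257.33422432 180.74587715] tip [259.78042727 181.43777716] [(0.66, array([260.416, 179.088]))]
side pad model [370.42770101 204.22073606] tip [368.08282584 209.84992637] [(0.53, array([364.992, 211.584]))]
```

View pics/scene4.png

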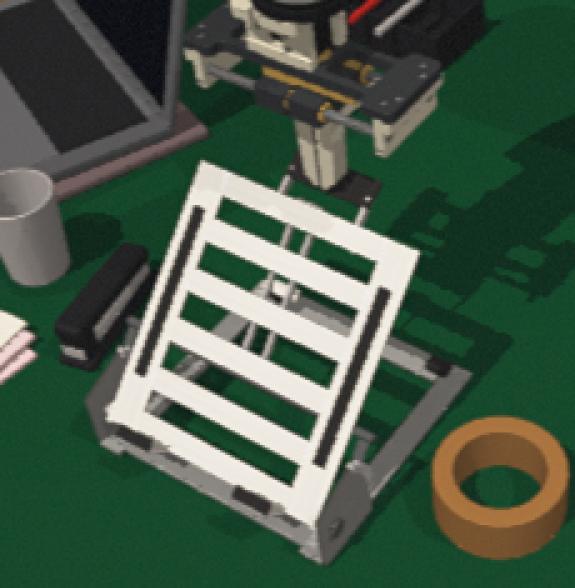

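View pics/side4.png

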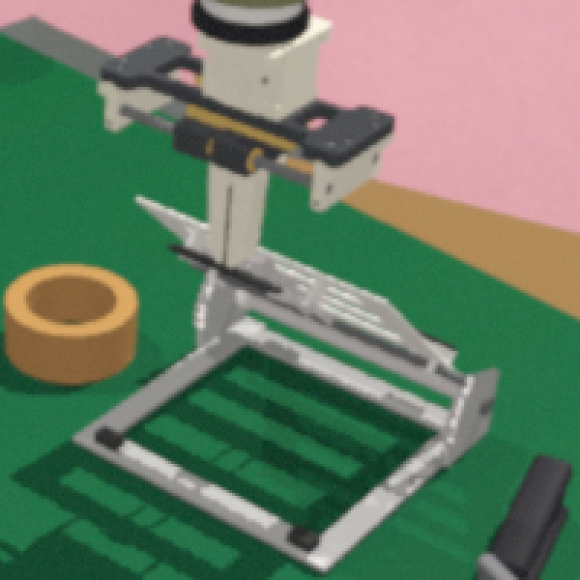

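Emit:
jog_arm(commands=[1,0,-0.002,0.0027,0,1,0,-0.002,0.0027,0,1,0,-0.002,0.0027,0,1,0,-0.002,0.0027,0,1,0,-0.002,0.0027,0,1,0,-0.002,0.0027,0,1,0,-0.0018,0.0027,0,1,0,-0.0018,0.0027,0,1,0,-0.0018,0.0027,0,1,0,-0.0018,0.0027,0,1,0,-0.0018,0.0027,0,1,0,-0.0018,0.0027,0,1,0,0,0,0])

```text
t: 8.12
tool_pos: [0.5128, -0.095, 0.1708]
orientation: [-2.055, -2.375, 0.002]
force: [-2.0, 0.8, 7.2]
opening: 0.0008
```

```bash
python3 go.py; python3 look.py 5 scene side
```

```text
t 8.1167 pos [ 0.5128 -0.095   0.1708] F [-2.   0.8  7.2] op 0.0008403595981850392 q [-0.28 -0.05  1.76 -0.    1.43 -2.  ]
toolx yaw 98.25474347814765 want 98.29650693961882 tz [-0.002 -0.    -1.   ]
pad [ 0.5444 -0.0893  0.2126] in tool: [ 0.0011  0.032  -0.0419]
0.78 0 [  1.1  36.7 -44.7] None
0.78 0.12 [  1.1  32.2 -42.2] [-0.  -4.5  2.4]
0.78 0.24 [  1.1  28.  -39.2] [-0.  -4.2  3. ]
0.78 0.36 [  1.1  24.2 -35.6] [-0.  -3.8  3.6]
0.7 0.36 [  1.1  10.6 -18.9] [ -0.  -13.6  16.8]
0.6 0.36 [ 1.1 -3.9  2.7] [ -0.  -14.5  21.6]
0.5 0.36 [  1.1 -16.3  25.7] [ -0.  -12.3  23. ]
0.4 0.36 [  1.  -26.3  49.8] [ -0.  -10.   24.1]
0.3 0.36 [  1.  -33.9  73.9] [-0.  -7.6 24.2]
0.2 0.36 [  1.  -39.1  98.2] [-0.  -5.2 24.2]
0.1 0.36 [  1.  -41.7 122.8] [ 0.  -2.7 24.7]
0.05 0.36 [  1.  -42.1 135.3] [ 0.  -0.4 12.4]
0 0.36 [  1.  -41.9 147.7] [ 0.   0.2 12.4]
t 8.1167 pos [ 0.5128 -0.095   0.1708] F [-2.   0.8  7.2] op 0.0008403595981850392 q [-0.28 -0.05  1.76 -0.    1.43 -2.  ]
toolx yaw 98.25474347814765 want 98.29650693961882 tz [-0.002 -0.    -1.   ]
pad [ 0.5444 -0.0893  0.2126] in tool: [ 0.0011  0.032  -0.0419]
scene pad model [257.33422432 180.74587715] tip [267.86137062 187.02804792] [(0.54, array([268.672, 182.976]))]
side pad model [370.42770101 204.22073606] tip [360.05460273 228.68300478] [(0.63, array([359.616, 233.424]))]
```

View pics/scene5.png

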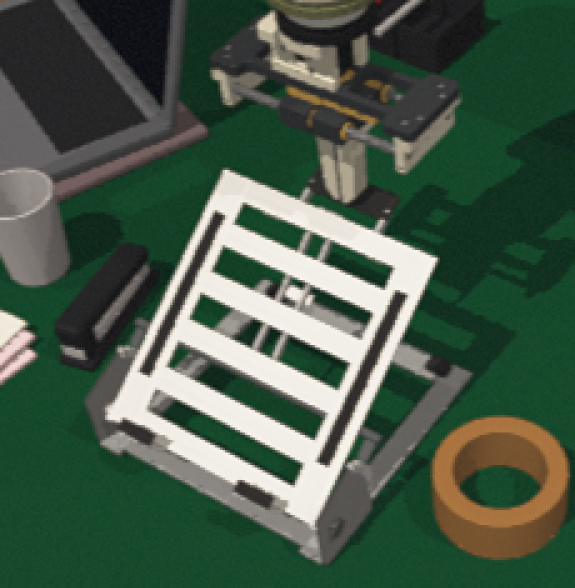

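View pics/side5.png

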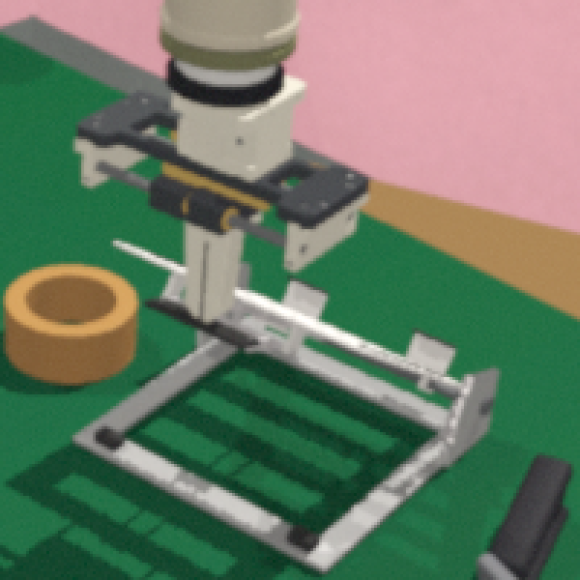

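Emit:
jog_arm(commands=[1,0,-0.0018,0.0032,0,1,0,-0.0018,0.0032,0,1,0,-0.0018,0.0032,0,1,0,-0.0018,0.0032,0,1,0,-0.0018,0.0032,0,1,0,-0.0018,0.0032,0,1,0,-0.0018,0.0032,0,1,0,-0.0018,0.0032,0,1,0,-0.0013,0.0031,0,1,0,-0.0013,0.0031,0,1,0,-0.0013,0.0031,0,1,0,-0.0013,0.0031,0,1,0,-0.0013,0.0031,0,1,0,-0.0013,0.0031,0,1,0,-0.0013,0.0031,0,1,0,-0.0013,0.0031,0,1,0,0,0,0])

```text
t: 9.73
tool_pos: [0.4891, -0.0984, 0.1202]
orientation: [2.056, 2.376, 0.0]
force: [2.7, 0.3, 3.3]
opening: 0.0005
```

```bash
python3 go.py|sed -n '1,2p;10,20p'; python3 look.py 6 scene side
```

```text
t 9.7333 pos [ 0.4891 -0.0984  0.1202] F [2.7 0.3 3.3] op 0.0005129652807024118 q [-0.3  -0.08  1.88  0.    1.34 -2.02]
toolx yaw 98.26290010961334 want 98.29650693961882 tz [ 0. -0. -1.]
0.5 0.36 [  1.    7.7 -24.9] [ -0.  -12.4  22.9]
0.4 0.36 [ 1.  -2.4 -0.8] [ -0.  -10.1  24.1]
0.3 0.36 [  1.  -10.1  23.3] [-0.  -7.7 24.1]
0.2 0.36 [  1.  -15.3  47.5] [-0.  -5.2 24.2]
0.1 0.36 [  1.  -18.   72.2] [-0.  -2.7 24.7]
0.05 0.36 [  1.  -18.4  84.6] [ 0.  -0.4 12.4]
0 0.36 [  1.  -18.2  97.1] [ 0.   0.2 12.4]
t 9.7333 pos [ 0.4891 -0.0984  0.1202] F [2.7 0.3 3.3] op 0.0005129652807024118 q [-0.3  -0.08  1.88  0.    1.34 -2.02]
toolx yaw 98.26290010961334 want 98.29650693961882 tz [ 0. -0. -1.]
pad [ 0.5444 -0.0893  0.2126] in tool: [ 0.001   0.0561 -0.0924]
scene pad model [257.33422432 180.74587715] tip [276.10954    198.06546143] [(0.72, array([279.808, 194.592]))]
side pad model [370.42770101 204.22073606] tip [351.50589617 254.57619545] [(0.58, array([348.928, 257.52 ]))]
```

View pics/scene6.png

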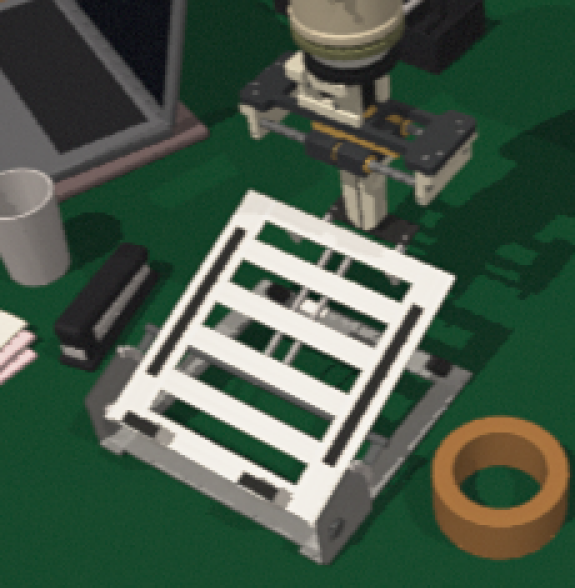

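View pics/side6.png

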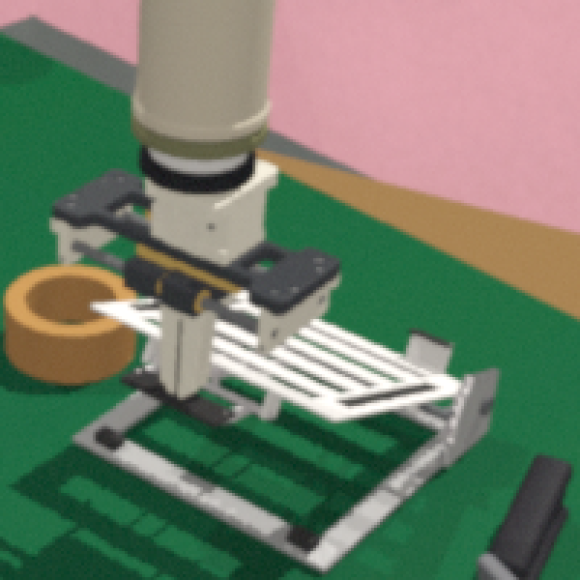

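Emit:
jog_arm(commands=[1,0,-0.0013,0.0032,0,1,0,-0.0013,0.0032,0,1,0,-0.0013,0.0032,0,1,0,-0.0013,0.0032,0,1,0,-0.0013,0.0032,0,1,0,-0.0013,0.0032,0,1,0,-0.0012,0.0032,0,1,0,-0.0012,0.0032,0,1,0,-0.0007,0.0031,0,1,0,-0.0007,0.0031,0,1,0,-0.0007,0.0031,0,1,0,-0.0007,0.0031,0,1,0,-0.0007,0.0031,0,1,0,-0.0007,0.0031,0,1,0,-0.0007,0.0031,0,1,0,-0.0007,0.0031,0,1,0,-0.0003,0.003,0,1,0,-0.0003,0.003,0,1,0,-0.0003,0.003,0,1,0,0,0,0])

```text
t: 11.6
tool_pos: [0.4732, -0.101, 0.0611]
orientation: [2.055, 2.375, 0.0]
force: [2.1, 0.3, 4.9]
opening: 0.0005
```

```bash
python3 go.py|sed -n '1,2p;10,20p'; python3 look.py 7 scene side
```

```text
t 11.6 pos [ 0.4732 -0.101   0.0611] F [2.1 0.3 4.9] op 0.00046751273851532713 q [-0.32 -0.05  1.97 -0.    1.22 -2.03]
toolx yaw 98.26918583289216 want 98.29650693961882 tz [ 0.001 -0.001 -1.   ]
0.5 0.36 [  1.2  23.8 -84. ] [  0.  -12.4  22.9]
0.4 0.36 [  1.2  13.7 -59.9] [  0.  -10.1  24.1]
0.3 0.36 [  1.3   6.  -35.8] [ 0.  -7.7 24.1]
0.2 0.36 [  1.3   0.8 -11.6] [ 0.  -5.2 24.2]
0.1 0.36 [ 1.3 -1.9 13.1] [ 0.  -2.7 24.7]
0.05 0.36 [ 1.3 -2.3 25.5] [ 0.  -0.4 12.4]
0 0.36 [ 1.3 -2.1 37.9] [ 0.   0.2 12.4]
t 11.6 pos [ 0.4732 -0.101   0.0611] F [2.1 0.3 4.9] op 0.00046751273851532713 q [-0.32 -0.05  1.97 -0.    1.22 -2.03]
toolx yaw 98.26918583289216 want 98.29650693961882 tz [ 0.001 -0.001 -1.   ]
pad [ 0.5444 -0.0893  0.2126] in tool: [ 0.0012  0.0723 -0.1514]
scene pad model [257.33422432 180.74587715] tip [281.82115829 212.84888613] [(0.85, array([280.896, 212.592]))]
side pad model [370.42770101 204.22073606] tip [345.49351204 281.45951418] [(0.6, array([345.28 , 283.488]))]
```

View pics/scene7.png

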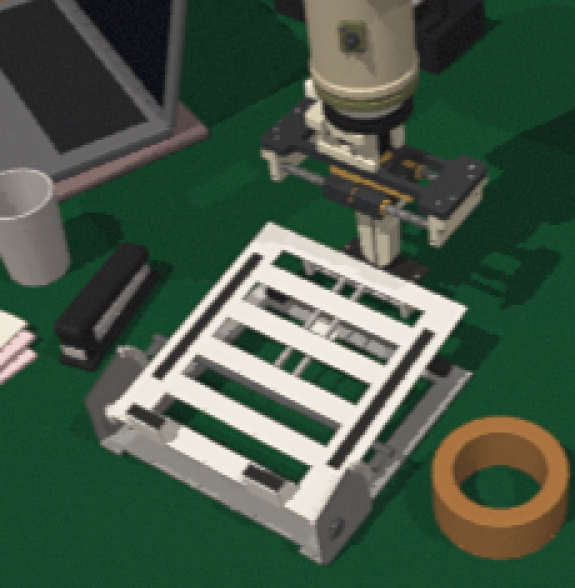

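View pics/side7.png

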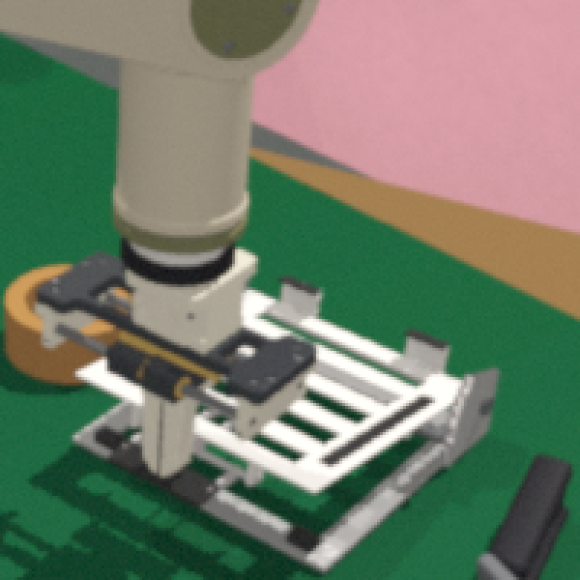

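Emit:
jog_arm(commands=[1,0,-0.0003,0.003,0,1,0,-0.0003,0.003,0,1,0,-0.0003,0.003,0,1,0,-0.0003,0.003,0,1,0,-0.0002,0.003,0,1,0,0,0.003,0,1,0,0,0.003,0,1,0,0,0.003,0,1,0,0,0.003,0,1,0,0,0.003,0,1,0,0,0.003,0,1,0,0,0.002,0,1,0,0,0,0,1,0,0,0,0])

```text
t: 12.97
tool_pos: [0.4714, -0.1011, 0.026]
orientation: [2.055, 2.376, -0.0]
force: [1.3, -0.0, 4.5]
opening: 0.0004
```

```bash
python3 go.py|sed -n '1,2p;12,20p'; python3 look.py 8 scene side
```

```text
t 12.9667 pos [ 0.4714 -0.1011  0.026 ] F [ 1.3 -0.   4.5] op 0.000371628386518275 q [-0.32  0.    1.99 -0.    1.15 -2.03]
toolx yaw 98.26856687955446 want 98.29650693961882 tz [-0. -0. -1.]
0.3 0.36 [  1.1   7.8 -70.9] [ 0.  -7.7 24.1]
0.2 0.36 [  1.1   2.6 -46.7] [ 0.  -5.2 24.2]
0.1 0.36 [  1.1  -0.1 -22. ] [ 0.  -2.7 24.7]
0.05 0.36 [ 1.1 -0.5 -9.6] [ 0.  -0.4 12.4]
0 0.36 [ 1.1 -0.2  2.8] [ 0.   0.2 12.4]
t 12.9667 pos [ 0.4714 -0.1011  0.026 ] F [ 1.3 -0.   4.5] op 0.000371628386518275 q [-0.32  0.    1.99 -0.    1.15 -2.03]
toolx yaw 98.26856687955446 want 98.29650693961882 tz [-0. -0. -1.]
pad [ 0.5444 -0.0893  0.2126] in tool: [ 0.0011  0.0739 -0.1866]
scene pad model [257.33422432 180.74587715] tip [283.30109416 223.10057468] [(0.68, array([286.784, 225.408]))]
side pad model [370.42770101 204.22073606] tip [344.15006107 295.08974243] [(0.88, array([346.624, 296.4  ]))]
```

View pics/scene8.png

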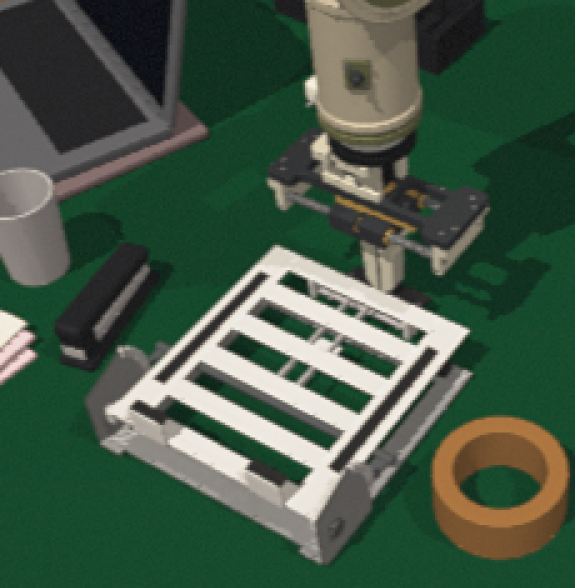

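View pics/side8.png

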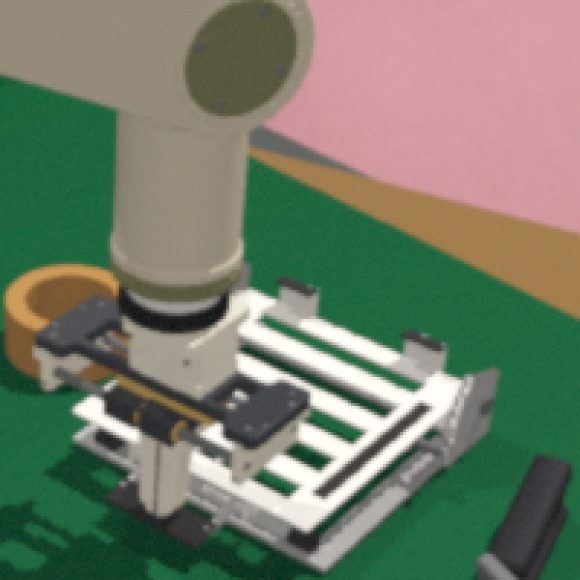

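Emit:
jog_arm(commands=[1,0,0,0.0012,0,1,0,0,0.0012,0,1,0,0,0.0012,0,1,0,0,0.0012,0,1,0,0,0,0,1,0,0,0,0])

```text
t: 13.67
tool_pos: [0.4719, -0.1012, 0.0227]
orientation: [2.055, 2.375, 0.0]
force: [-5.0, 0.2, 21.1]
opening: 0.0008
```

Emit:
jog_arm(commands=[1,0,0,0.001,0,1,0,0,0.001,0,1,0,0,0,0,1,0,0,0,0])

```text
t: 14.0
tool_pos: [0.4721, -0.1013, 0.022]
orientation: [2.055, 2.375, 0.0]
force: [-10.9, 4.2, 34.2]
opening: 0.0007
```

Emit:
jog_arm(commands=[1,0,0,-0.003,0,1,0,0,-0.004,0,1,0,0,-0.004,0,1,0,0,-0.005,0,1,0,0,-0.006,0,1,0,0,-0.015,0,1,0,0,-0.02,0,1,0,0,-0.03,0,1,0,-0.01,-0.03,0,1,0,-0.01,-0.03,0,1,0,-0.01,-0.03,0,1,0,0,0,0,1,0,0,0,0])

```text
t: 15.08
tool_pos: [0.4422, -0.1057, 0.1979]
orientation: [2.054, 2.373, 0.002]
force: [-0.4, -0.2, -0.2]
opening: 0.0001
```

```bash
python3 look.py 9 scene side; python3 - <<'E'
from fit import *
v=np.load("v.npy")
for n in("scene","side"):
    p=robot.read_camera(n)
    for t in (0,.03,.06,.157):
        w=[*v[:3],t]
        print(n,t,"pad",proj(p,pt(w,'t',(251,0,-3.5))).round(1),"corners",proj(p,pt(w,'t',(226,107.5,9))).round(1),proj(p,pt(w,'t',(226,-107.5,9))).round(1))
E
```

```text
t 15.0833 pos [ 0.4422 -0.1057  0.1979] F [-0.4 -0.2 -0.2] op 0.00010983345377553623 q [-0.35 -0.27  1.91 -0.    1.5  -2.06]
toolx yaw 98.24482016799669 want 98.29650693961882 tz [ 0.003 -0.001 -1.   ]
pad [ 0.5444 -0.0893  0.2126] in tool: [ 0.0015  0.1035 -0.0144]
scene pad model [257.33422432 180.74587715] tip [285.73176066 158.08903715] [(0.97, array([282.624, 220.704]))]
side pad model [370.42770101 204.22073606] tip [338.60765372 232.17787525] [(0.59, array([341.504, 293.088]))]Traceback (most recent call last):
  File "<stdin>", line 7, in <module>
  File "fit.py", line 4, in pt
    x,y,w,t=v[:4]; off=v[4]/1e3
                       ~^^^
IndexError: list index out of range
```

View pics/scene9.png

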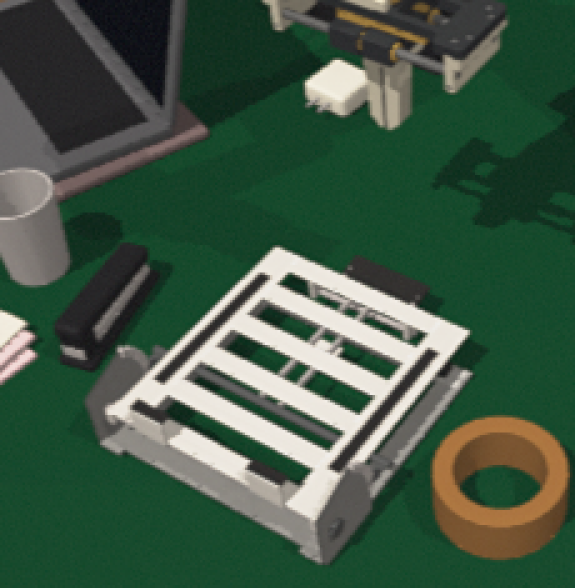

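View pics/side9.png

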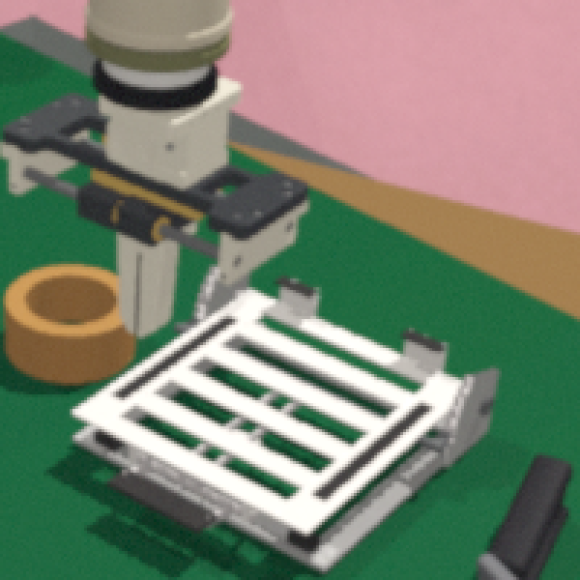

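```bash
python3 - <<'E'
from fit import *
v=np.load("v.npy")
for n in("scene","side"):
    p=robot.read_camera(n)
    for t in (0,.03,.06,.157):
        w=[*v[:3],t,0]
        print(n,t,"pad",proj(p,pt(w,'t',(251,0,-3.5))).round(1),"corners",proj(p,pt(w,'t',(226,107.5,9))).round(1),proj(p,pt(w,'t',(226,-107.5,9))).round(1))
print("obs scene (282.6,220.7) (317.6,242.4) (240.8,208.8); side (341.5,293.1) (315.2,262.1) (397.6,304.5)")
E
```

```text
scene 0 pad [282.7 221.6] corners [316.6 242. ] [238.5 208.1]
scene 0.03 pad [282.5 219.3] corners [316.5 240.1] [238.  206.1]
scene 0.06 pad [282.2 217.1] corners [316.3 238.2] [237.5 204.1]
scene 0.157 pad [280.9 210.1] corners [315.3 232.3] [235.4 198.1]
side 0 pad [344.9 290.9] corners [313.2 260.8] [395.2 302.3]
side 0.03 pad [345.  288.1] corners [313.4 258.2] [395.6 299.6]
side 0.06 pad [345.3 285.2] corners [313.6 255.6] [396.1 296.8]
side 0.157 pad [346.5 275.4] corners [314.7 246.8] [398.  287.6]
obs scene (282.6,220.7) (317.6,242.4) (240.8,208.8); side (341.5,293.1) (315.2,262.1) (397.6,304.5)
```

The tray reads flat in both views, the paddle is back out, and the stand has not moved. I'm handing the job in.

```bash
python3 - <<'E'
from h import *
print(robot.close_job())
E
```

```text
the job is handed in; nothing more can be done
None
```

The laptop stand is folded flat and the job is handed in; the arm's clock read about 15 s of the 38 s allowed. No verdict is reported on hand-in, so the result rests on my own checks.

**What I did:** With closed fingertips I pressed the release paddle home at a tilt of about 0.78 rad. I kept it pressed along the arc down past all the teeth to the hard stop, where the force rose to about 34 N upward and 11 N sideways. Then I backed straight off.

**Last checks:**
- **Tray:** in both camera views its corners match or lie slightly below where they would be at 0 rad, within about 2 to 3 pixels. A tilt of 0.03 rad would show them 2 to 3 pixels higher.
- **Paddle:** the network's position for it matches the sprung-out position within 1 pixel in the scene view. In the side view it was about 4 pixels off, with a low score (0.59). I trusted the scene view, and both pictures show the paddle out.
- **Stand and other things:** the stand's frame has not visibly moved, and neither have the stapler, tape roll and tumbler. I did not check the charger, calculator and flask again after the move.
- **Arm:** it was clear of everything, with a force of about 0 N.

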